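# Put the mixed-up spools back on their own reels

### The arm

A 6-joint arm with a two-finger parallel gripper is mounted at the origin on the work surface. World frame = base frame: x ahead of the robot, y to its left, z up, the work surface at z = 0. Lengths are in m, angles in rad, forces in N, time in s.
With the tool pointing down it reaches from about 0.3 to 0.775 m from the base axis. Payload 14.6 kg.
Tool frame: the origin (TCP) lies on the centre line of the jaws, within the pads' length; the fingertips stand 19 mm ahead of it and the grasp point (between the pads) is the TCP; z points along the fingers, y is the direction in which the jaws open and shut (so a half turn about z gives the same grasp; the last joint's range is limited). The gripper opens to 94 mm and grips with 3 to 60 N. Pads are 16 mm wide; open, the fingers measure 119 mm over their backs; the gripper's body (75 mm by 177 mm) begins 78 mm behind the grasp point.
Start: joints at [-1.353, 0.3, 1.521, -0, 1.321, -0.067], TCP at [0.155, -0.528, 0.224] pointing down, gripper open.
Joint ranges: [-3.03, 3.03], [-0.79, 2.21], [0.23, 2.52], [-1.04, 4.18], [0, 3.07], [-2.55, 2.55]. Speed limits (rad/s): [2.22, 2.22, 2.57, 3.14, 3.14, 3.14].

### API

Orientations are given as [roll, pitch, yaw] about the fixed x, y, z axes, in that order (R = Rz(yaw) Ry(pitch) Rx(roll)).
In Python, from station import ctrl gives the robot as it stands. The module is installed in compiled form; this text tells all that it offers.
- The arm moves only by the shell command python3 -m creep 'ROWS' [FORCE]. ROWS is a JSON object of lists of equal length, an entry for each row: "translation": the shift along the world's x, y, z in mm, a list of three; "yaw": the turn about the world's z in rad; "gripper": the closure in counts, from 0 (fully open) to 255 (shut). A call has 1 to 5 rows; each row is the pose to reach, as a shift and turn from the pose measured when the call began; what a row does not reach only later rows make up. A row lasts 1/12 s, in which the tool goes at most 41.7 mm and 7.16 degrees, less where a joint would pass 70% of its speed; a pose out of reach is approached as far as the arm can. A call with a gripper value outside its range is refused whole. The fingers move at their own pace and stop on an object; FORCE is the grip in N (left out, the last holds). Time passes only in rows, so rows that repeat a pose let the fingers close. It gives the time, the measured TCP pose, the force and the opening at its end, in the units of the state.
- ctrl.get_obs(): the state, without advancing time (a new reading comes with each control period).
- ctrl.camera(name): name is "scene" or "side" or "wrist"; returns a dict with "pixels" (400x640x3 uint8, red, green, blue), "depth" (400x640 float32, m along the optical axis (not along the pixel's ray), 0 where there is no reading), "fx", "fy", "cx", "cy" (pixels), "R" (3x3) and "t" (3): a world point X has camera coordinates R X + t; the wrist camera has in their place "tool_from_camera" (4x4, takes a point from camera to tool coordinates, whose origin is the TCP and whose axes are the flange's). Camera axes: x right, y down, z forward; pixel columns grow to the right and rows downward; lengths in m; the calibration is good to about 2 mm. A picture is of the moment at which its call begins: read the wrist's pose just before it.
- ctrl.hand_in(): hands the job in, once; it reports no verdict.
The state is a dict: "time_s": time; "qpos": joint angles; "joint_vel": joint speeds; "tau": joint torques, N m; "ee_pos": TCP position; "eef_rot": TCP orientation; "force": force on the tool from outside, world axes, zero at the start; "moment": the same for the moment, N m; "grip_width": finger opening in m.
Only numpy, scipy, OpenCV 4.12 (cv2) and the standard library are available. Lean on these libraries where they do the work, as an engineer would, in place of code of your own. Each camera call takes 0.05 s, during which the arm holds its last target. There are 200 camera calls.

### The job

After refilling with line, the three spools were put back on the wrong reels: move each one to the reel of its own colour, fully down on its seat over the shaft, and let go. A shaft takes only one spool, so use the empty grey tray to park one meanwhile. Keep the spools upright, lower them gently without dropping them, and do not disturb the oil bottle, the grease pot or the black bulk line spool.

Things in the scene. Friction and masses are not known exactly. Their poses are not given: they have to be found in the camera images.
- spool_red: loose red reel spool: round drum 53 mm wide, 36 mm high, pale line round its middle; in the centre on top a red knob, upright cylinder 32 mm wide, 20 mm high, the natural grip; 56 mm high in all, about 80 g. Flat underside with a central bore 20 mm wide, 28 mm deep; lifts straight off a shaft. Origin: centre of the underside, z up. Starts upright on a reel of another colour.
- spool_blue: loose blue reel spool: round drum 53 mm wide, 36 mm high, pale line round its middle; in the centre on top a blue knob, upright cylinder 32 mm wide, 20 mm high, the natural grip; 56 mm high in all, about 80 g. Flat underside with a central bore 20 mm wide, 28 mm deep; lifts straight off a shaft. Origin: centre of the underside, z up. Starts upright on a reel of another colour.
- spool_gold: loose gold reel spool: round drum 53 mm wide, 36 mm high, pale line round its middle; in the centre on top a gold knob, upright cylinder 32 mm wide, 20 mm high, the natural grip; 56 mm high in all, about 80 g. Flat underside with a central bore 20 mm wide, 28 mm deep; lifts straight off a shaft. Origin: centre of the underside, z up. Starts upright on a reel of another colour.
- reel_red: red fishing reel on a fixed stand. Origin: shaft axis at bench level, z up. Flat spool seat 105 mm up; from it rises a plain steel shaft 10 mm wide, 25 mm long, loose in a spool's bore. red bail arms at y = +-34 to 42 mm, 125 mm tall, wire between them 40 mm out on +x, 121 mm up. Rod stub at x = -66 mm, 118 mm tall; wooden base; low handle on +x +y. All within 106 mm of the axis.
- reel_blue: blue fishing reel on a fixed stand. Origin: shaft axis at bench level, z up. Flat spool seat 105 mm up; from it rises a plain steel shaft 10 mm wide, 25 mm long, loose in a spool's bore. blue bail arms at y = +-34 to 42 mm, 125 mm tall, wire between them 40 mm out on +x, 121 mm up. Rod stub at x = -66 mm, 118 mm tall; wooden base; low handle on +x +y. All within 106 mm of the axis.
- reel_gold: gold fishing reel on a fixed stand. Origin: shaft axis at bench level, z up. Flat spool seat 105 mm up; from it rises a plain steel shaft 10 mm wide, 25 mm long, loose in a spool's bore. gold bail arms at y = +-34 to 42 mm, 125 mm tall, wire between them 40 mm out on +x, 121 mm up. Rod stub at x = -66 mm, 118 mm tall; wooden base; low handle on +x +y. All within 106 mm of the axis.
- tray: empty shallow grey parts tray with a black mat, fixed, 130 x 130 mm, walls 16 mm high and 3 mm thick, flat floor 3 mm above the bench. Origin: centre of the underside. Free for parking a spool.
- oil_bottle: bystander: small loose white oil bottle with an orange nozzle and a green label, 26 mm in diameter, 90 mm tall, 50 g, standing upright. Origin: centre of the underside.
- grease_pot: bystander: loose round white pot with a green lid, 52 mm in diameter, 43 mm tall. Origin: centre of the underside.
- bulk_spool: bystander: loose black bulk line spool with a white label, lying flat, 90 mm in diameter, 28 mm high. Origin: centre of the underside.
Mind the look-alikes: they are no part of the job. There is more than one size of the spool_blue; the one meant has the size given above. There is more than one size of the spool_red; the one meant has the size given above.

How it is judged:
By the outcome, as a careful person would: the job done as asked, in the order asked, and still so for the second after the job is handed in, with the robot touching nothing.
It also fails if it takes over 104 s, if anything falls off the work surface, if the arm or the gripper's body presses on something with over 40 N, if the wrist force passes 120 N, or if a joint passes its speed limit or range.

## Working session

There is one attempt and no reset: what is moved stays moved. The work goes in short steps, Python scripts to look and compute and a shell command to move; the robot and the scene stay as the last step left them, time stands still between calls to the robot, and variables do not carry over. Pictures are saved under pics/ and viewed, about 12 in all and at most 16, crops included, and the job is handed in when it is done.

```bash
mkdir -p pics
cat > h.py <<'E'
import numpy as np, cv2
from station import ctrl
def save(c,n): cv2.imwrite(f'pics/{n}.png',cv2.cvtColor(c['pixels'],cv2.COLOR_RGB2BGR))
def world(c,ob=None):
    d=c['depth'];v,u=np.mgrid[:400,:640]
    P=np.stack([(u-c['cx'])/c['fx']*d,(v-c['cy'])/c['fy']*d,d],-1)
    if 'R' in c: return (P-c['t'])@c['R']
    from scipy.spatial.transform import Rotation as Ro
    T=np.array(c['tool_from_camera']);P=P@T[:3,:3].T+T[:3,3]
    return P@Ro.from_euler('xyz',ob['eef_rot']).as_matrix().T+np.array(ob['ee_pos'])
E
python3 - <<'E'
from h import *
o=ctrl.get_obs();print(o)
for n in('scene','side'):
    c=ctrl.camera(n);save(c,n);np.savez(n,**c)
    print(n,c['fx'],-c['R'].T@c['t'],c['R'][2])
E
```

```text
{'time_s': 0.0, 'qpos': array([-1.35259016e+00,  3.00479932e-01,  1.52155819e+00, -8.80655556e-06,
        1.32072721e+00, -6.66066547e-02]), 'joint_vel': array([ 0.00051889, -0.00041914, -0.0006922 ,  0.00044758,  0.00072238,
        0.00200942]), 'tau': array([-3.10653217e-03, -5.31805515e+01, -3.52734268e+01,  7.07559125e-02,
        2.44337891e-02, -6.88666114e-05]), 'ee_pos': array([ 0.15447756, -0.5276115 ,  0.22389117]), 'eef_rot': array([-3.14042201e+00, -6.95391637e-05,  2.84814961e-01]), 'force': array([ 0.24464697, -0.86416011,  0.86203572]), 'moment': array([ 0.01186537, -0.03403355, -0.00655313]), 'grip_width': 0.09375808429117105}
scene 452.7828039160385 [ 1.16957983 -0.41844228  0.81607468] [-0.58688541  0.39642565 -0.70598316]
side 376.75255834104087 [0.4176578  0.74628621 0.75501368] [ 0.14544899 -0.74062463 -0.65598761]
```

View pics/scene.png

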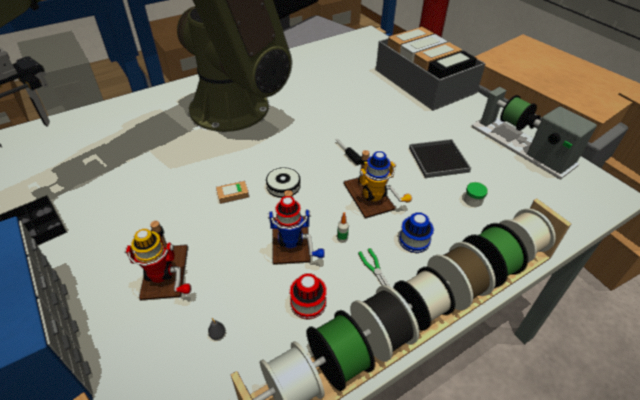

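View pics/side.png

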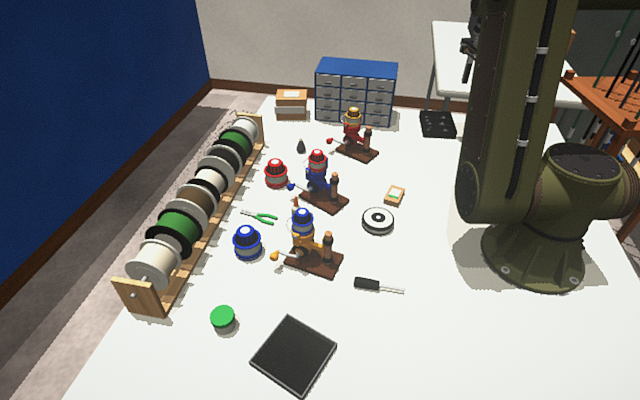

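Red reel carries gold, blue reel carries red and gold reel carries blue. The loose red and blue spools on the bench are the decoys.

Run:
```python
from h import *
for n in('scene','side'):
    c=dict(np.load(n+'.npz'));W=world(c);hsv=cv2.cvtColor(c['pixels'],cv2.COLOR_RGB2HSV)
    ok=(c['depth']>0)&(W[...,0]>.15)&(W[...,0]<.85)&(abs(W[...,1])<.55)
    # tops of things above .15
    m=(ok&(W[...,2]>.153)&(W[...,2]<.17)).astype(np.uint8)
    k,l,s,ct=cv2.connectedComponentsWithStats(m)
    print(n)
    for i in range(1,k):
        if s[i,4]>25:
            p=W[l==i];u,v=ct[i].astype(int);print(' top',ct[i].round(),s[i,4],'mid',((p.min(0)+p.max(0))/2).round(4),'ext',np.ptp(p,axis=0).round(4),'zmed',np.median(p[:,2]).round(4),hsv[v,u])
    # rod stub / brown low sat things 0.10-.125
    for nm,lo,hi,z0,z1 in(('brown',(5,60,40),(18,200,200),.09,.125),('black',(0,0,0),(180,255,60),-.01,.02),('green',(50,120,60),(75,255,255),.035,.05),('base',(0,60,20),(18,255,140),.004,.03)):
        m=(cv2.inRange(hsv,lo,hi)>0)&ok&(W[...,2]>z0)&(W[...,2]<z1)
        k,l,s,ct=cv2.connectedComponentsWithStats(m.astype(np.uint8))
        for i in range(1,k):
            if s[i,4]>(15 if nm=='brown' else 80):
                p=W[l==i];r=cv2.minAreaRect((p[:,:2]*1000).astype(np.float32))
                print(' ',nm,ct[i].round(),s[i,4],'rect',np.round(r[0]),np.round(r[1]),round(r[2]),'z',p[:,2].min().round(3),p[:,2].max().round(3))
```

```text
scene
 top [271.  92.] 102 mid [0.2223 0.0464 0.1616] ext [0.0255 0.0979 0.0168] zmed 0.1626 [130  35  22]
 top [379. 156.] 129 mid [0.5809 0.1262 0.1581] ext [0.0318 0.0323 0.0101] zmed 0.1597 [ 69   9 208]
 top [287. 202.] 171 mid [ 0.5977 -0.1219  0.1583] ext [0.0327 0.0317 0.0093] zmed 0.1601 [ 83  11 207]
 top [143. 235.] 217 mid [ 0.5301 -0.3953  0.1582] ext [0.0341 0.0327 0.01  ] zmed 0.1597 [ 86  10 204]
  brown [365. 155.] 65 rect [517. 139.] [17. 21.] 72 z 0.098 0.119
  brown [364. 174.] 26 rect [576.  94.] [22. 37.] 74 z 0.103 0.124
  brown [288. 193.] 43 rect [540. -87.] [17. 18.] 23 z 0.098 0.12
  brown [533. 204.] 18 rect [847. 354.] [3. 6.] 62 z 0.097 0.12
  brown [155. 226.] 93 rect [ 473. -364.] [20. 16.] 13 z 0.098 0.119
  brown [152. 256.] 67 rect [ 545. -398.] [57. 50.] 82 z 0.094 0.124
  black [414.  93.] 224 rect [252. 541.] [203.  12.] 0 z -0.001 0.02
  black [439. 156.] 1184 rect [534. 396.] [120. 116.] 69 z -0.002 0.015
  black [436. 169.] 145 rect [561. 344.] [173.  87.] 24 z -0.0 0.014
  black [370. 201.] 164 rect [574. 125.] [77. 46.] 44 z 0.007 0.014
  bl
[... 1623 characters left out ...]
.0 0.02
  black [289. 360.] 2500 rect [542. 388.] [110. 121.] 68 z -0.001 0.013
  black [284. 383.] 100 rect [549. 449.] [135.  50.] 3 z 0.002 0.017
  green [222. 316.] 409 rect [704. 353.] [48. 50.] 23 z 0.037 0.045
  base [357. 153.] 366 rect [ 504. -378.] [ 85. 133.] 64 z 0.005 0.03
  base [245. 174.] 137 rect [ 845. -188.] [278.  10.] 90 z 0.004 0.016
  base [278. 184.] 93 rect [ 722. -139.] [70. 31.] 35 z 0.004 0.024
  base [325. 202.] 458 rect [ 571. -105.] [ 84. 134.] 61 z 0.006 0.024
  base [217. 221.] 141 rect [845.  50.] [178.  10.] 90 z 0.004 0.015
  base [181. 284.] 287 rect [845. 264.] [ 10. 207.] 0 z 0.004 0.03
  base [317. 265.] 670 rect [552. 135.] [ 88. 133.] 79 z 0.006 0.03
```

```bash
M="python3 -m creep"
python3 -m creep '{"translation":[[20,31,10],[40,62,20],[60,93,26],[80,124,26],[100,155,26]],"yaw":[0,0,0,0,0],"gripper":[0,0,0,0,0]}' 40
python3 -m creep '{"translation":[[20,31,0],[40,62,0],[60,93,0],[80,124,0],[100,155,0]],"yaw":[0,0,0,0,0],"gripper":[0,0,0,0,0]}'
python3 -m creep '{"translation":[[20,31,0],[40,62,0],[60,93,0],[80,124,0],[100,155,0]],"yaw":[0,0,0,0,0],"gripper":[0,0,0,0,0]}'
```

```text
time_s: 0.52
ee_pos: [0.255, -0.3711, 0.25]
eef_rot: [-3.141, -0.0, 0.284]
force: [0.4, 0.2, 1.2]
grip_width: 0.0938
time_s: 0.93
ee_pos: [0.3555, -0.2144, 0.25]
eef_rot: [-3.141, -0.0, 0.284]
force: [0.0, 0.4, -0.7]
grip_width: 0.0941
time_s: 1.35
ee_pos: [0.456, -0.0574, 0.2499]
eef_rot: [-3.141, -0.0, 0.284]
force: [1.3, -0.4, 0.7]
grip_width: 0.0941
```

```bash
python3 -m creep '{"translation":[[22,33,0],[44,66,0],[66,99,0],[88,132,0],[110,165,0]],"yaw":[0,0,0,0,0],"gripper":[0,0,0,0,0]}'
python3 -m creep '{"translation":[[14,20,0],[14,20,0]],"yaw":[0,0],"gripper":[0,0]}'
python3 - <<'E'
from h import *
o=ctrl.get_obs();c=ctrl.camera('wrist');save(c,'w1');W=world(c,o);print(o['ee_pos'],o['qpos'])
ok=(c['depth']>0)&(W[...,2]>.153)&(W[...,2]<.17)
k,l,s,ct=cv2.connectedComponentsWithStats(ok.astype(np.uint8))
for i in range(1,k):
    if s[i,4]>100:
        p=W[l==i];print(ct[i].round(),s[i,4],((p.min(0)+p.max(0))/2).round(4),np.ptp(p,axis=0).round(4))
E
```

```text
time_s: 1.77
ee_pos: [0.5666, 0.1096, 0.2496]
eef_rot: [-3.141, 0.0, 0.285]
force: [1.1, -0.4, -0.2]
grip_width: 0.0937
time_s: 1.93
ee_pos: [0.5817, 0.1333, 0.2481]
eef_rot: [-3.14, 0.002, 0.288]
force: [-0.4, 0.1, -0.6]
grip_width: 0.094
[0.58170324 0.13326806 0.24813212] [1.63307431e-01 3.90384349e-01 1.34511439e+00 1.28925260e-03
 1.40821680e+00 1.44596073e+00]
[321. 213.] 1012 [0.5791 0.1276 0.1585] [0.0329 0.0333 0.0109]
[578. 264.] 700 [ 0.5992 -0.1198  0.1586] [0.0254 0.0328 0.0113]
```

View pics/w1.png

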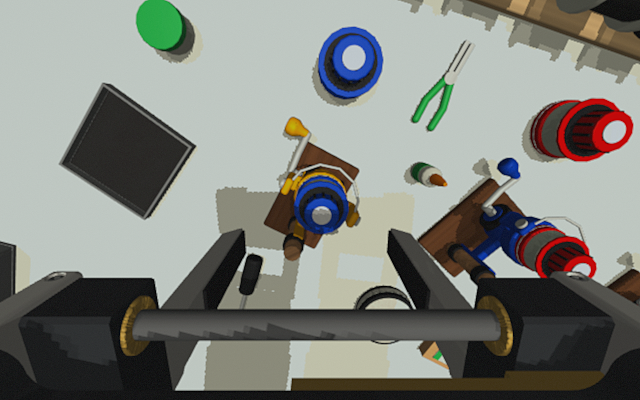

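The knob at (321,213) is the standard blue spool on the gold reel, at (0.5795, 0.1275), and the heights agree. I'll descend and grip.

```bash
python3 -m creep '{"translation":[[-2,-6,0],[-2,-6,-20],[-2,-6,-40],[-2,-6,-60],[-2,-6,-70]],"yaw":[0,0,0,0,0],"gripper":[0,0,0,0,0]}' 20
python3 -m creep '{"translation":[[0,0,-7],[0,0,-14],[0,0,-14]],"yaw":[0,0,0],"gripper":[0,0,0]}'
```

```text
time_s: 2.4
ee_pos: [0.5777, 0.1237, 0.1763]
eef_rot: [-3.14, 0.005, 0.286]
force: [-0.1, -0.2, 0.7]
grip_width: 0.0939
time_s: 2.65
ee_pos: [0.5773, 0.1231, 0.1615]
eef_rot: [-3.14, 0.006, 0.285]
force: [0.4, -0.5, -0.3]
grip_width: 0.0939
```

```bash
python3 -m creep '{"translation":[[2,4,2],[2,4,2],[2,4,2]],"yaw":[0,0,0],"gripper":[0,0,0]}'
python3 -m creep '{"translation":[[0,0,0],[0,0,0],[0,0,0],[0,0,0],[0,0,0]],"yaw":[0,0,0,0,0],"gripper":[255,255,255,255,255]}' 20
python3 -m creep '{"translation":[[0,0,0],[0,0,0],[0,0,0],[0,0,0],[0,0,0]],"yaw":[0,0,0,0,0],"gripper":[255,255,255,255,255]}'
```

```text
time_s: 2.9
ee_pos: [0.5797, 0.1273, 0.1644]
eef_rot: [-3.14, 0.005, 0.285]
force: [0.6, -0.5, 0.6]
grip_width: 0.0942
time_s: 3.32
ee_pos: [0.5797, 0.1273, 0.1645]
eef_rot: [-3.14, 0.004, 0.285]
force: [-0.0, 1.1, 0.8]
grip_width: 0.0642
time_s: 3.73
ee_pos: [0.5797, 0.1273, 0.1645]
eef_rot: [-3.14, 0.004, 0.285]
force: [-0.4, -0.3, -1.0]
grip_width: 0.0316
```

```bash
python3 -m creep '{"translation":[[0,0,0],[0,0,10],[0,0,30],[0,0,50],[0,0,70]],"yaw":[0,0,0,0,0],"gripper":[255,255,255,255,255]}'
python3 -m creep '{"translation":[[0,0,15],[0,0,30],[0,0,35],[0,0,35],[0,0,35]],"yaw":[0,0,0,0,0],"gripper":[255,255,255,255,255]}'
python3 - <<'E'
from h import *
o=ctrl.get_obs();c=ctrl.camera('side');save(c,'s2');print(o['ee_pos'],o['grip_width'])
W=world(c)
m=(c['depth']>0)&(W[...,2]<.03)&(abs(W[...,0]-.54)<.12)&(abs(W[...,1]-.39)<.12)&(c['pixels'].max(-1)<90)
k,l,s,ct=cv2.connectedComponentsWithStats(m.astype(np.uint8));i=1+s[1:,4].argmax()
p=W[l==i];print('all',p.min(0),p.max(0))
r=cv2.minAreaRect((p[:,:2]*1000).astype(np.float32));print(r)
m&=(abs(W[...,2]-.003)<.003);p=W[m];print('floor',cv2.minAreaRect((p[:,:2]*1000).astype(np.float32)),np.median(p,axis=0))
E
```

```text
time_s: 4.15
ee_pos: [0.5796, 0.1273, 0.236]
eef_rot: [-3.14, 0.004, 0.285]
force: [0.4, 0.1, -0.7]
grip_width: 0.0314
time_s: 4.57
ee_pos: [0.5794, 0.1273, 0.2706]
eef_rot: [-3.14, 0.005, 0.285]
force: [-0.8, -0.3, -0.4]
grip_width: 0.0316
[0.57943477 0.12729654 0.27060785] 0.031554984176767706
all [ 0.46089359  0.30758696 -0.00142429] [0.61835375 0.46070167 0.01706108]
((539.8458862304688, 385.13262939453125), (121.87935638427734, 123.8696060180664), 69.05874633789062)
floor ((538.625732421875, 389.09283447265625), (128.22792053222656, 129.00917053222656), 69.03536987304688) [0.53807072 0.38935951 0.00343104]
```

View pics/s2.png

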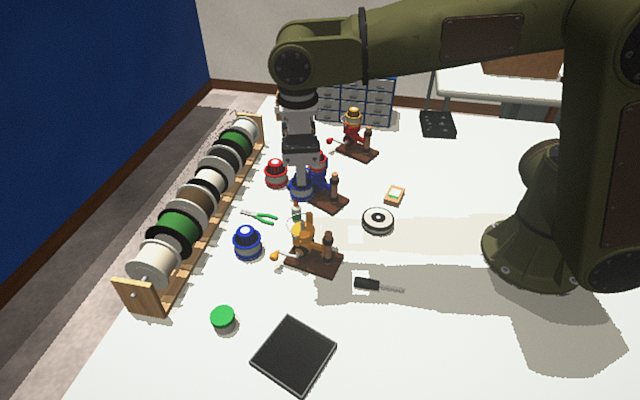

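Blue spool is lifted and hanging at (300,185). The gold reel is bare. The tray is centred at about (0.539, 0.389).

```bash
python3 -m creep '{"translation":[[-5,30,0],[-11,70,0],[-17,110,0],[-23,150,0],[-29,188,0]],"yaw":[0,0,0,0,0],"gripper":[255,255,255,255,255]}'
python3 -m creep '{"translation":[[-6,35,0],[-11,65,0],[-11,73,-10],[-11,73,-30],[-11,73,-50]],"yaw":[0,0,0,0,0],"gripper":[255,255,255,255,255]}'
python3 -m creep '{"translation":[[0,0,-25],[0,0,-50],[0,0,-75],[0,0,-100],[0,0,-110]],"yaw":[0,0,0,0,0],"gripper":[255,255,255,255,255]}'
python3 - <<'E'
from h import *
for n in('scene','side'):
    c=ctrl.camera(n);save(c,n+'3');W=world(c)
    d=(c['depth']>0)&(np.hypot(W[...,0]-.579,W[...,1]-.1275)<.02)
    for z0,z1 in((.108,.135),(.12,.135),(.102,.107)):
        m=d&(W[...,2]>z0)&(W[...,2]<z1);p=W[m]
        if len(p):print(n,z0,len(p),((p.min(0)+p.max(0))/2).round(4),np.ptp(p,axis=0).round(4),p.mean(0).round(4))
E
python3 -c "
import cv2,numpy as np
a=cv2.imread('pics/scene3.png')[90:250,310:470];b=cv2.imread('pics/side3.png')[190:290,250:350]
cv2.imwrite('pics/c3.png',np.hstack([cv2.resize(a,(400,400)),cv2.resize(b,(400,400))]))"
```

```text
time_s: 5.03
ee_pos: [0.5495, 0.3171, 0.2689]
eef_rot: [-3.14, 0.008, 0.285]
force: [0.4, -0.2, -0.4]
grip_width: 0.0316
time_s: 5.45
ee_pos: [0.5381, 0.3905, 0.217]
eef_rot: [-3.141, 0.008, 0.287]
force: [0.3, 0.7, -1.4]
grip_width: 0.0313
time_s: 5.87
ee_pos: [0.5367, 0.3889, 0.102]
eef_rot: [3.141, 0.014, 0.286]
force: [-0.6, 0.5, -0.9]
grip_width: 0.0313
scene 0.108 34 [0.5815 0.1276 0.1196] [0.0107 0.0117 0.0226] [0.5822 0.1259 0.1199]
scene 0.12 20 [0.5815 0.1276 0.1256] [0.0107 0.0117 0.0106] [0.5817 0.1264 0.1245]
scene 0.102 115 [0.5792 0.1276 0.1044] [0.0386 0.0354 0.0047] [0.5804 0.1264 0.1044]
side 0.108 5 [0.5754 0.1287 0.1212] [0.002 0.005 0.008] [0.575  0.1289 0.1218]
side 0.12 4 [0.5754 0.1287 0.1228] [0.002  0.005  0.0047] [0.5752 0.1287 0.1229]
side 0.102 25 [0.5693 0.12   0.1046] [0.0138 0.0195 0.0044] [0.5702 0.118  0.1048]
```

View pics/c3.png

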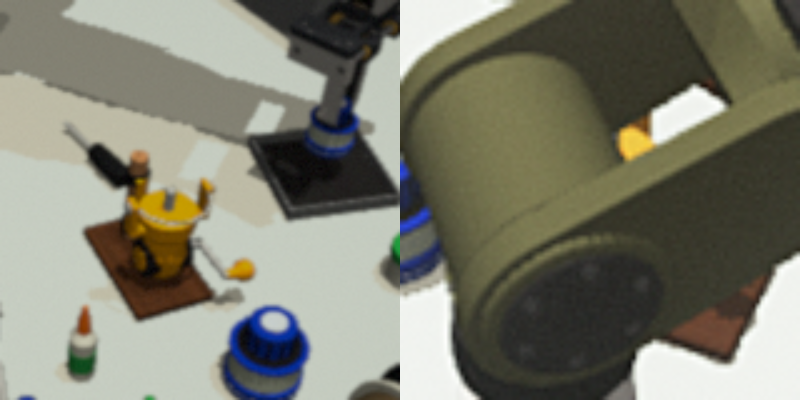

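Gold shaft is at crop (170,197), about (0.5805, 0.127), so the axis is confirmed. Next I'll lower the blue spool into the tray.

```bash
python3 -m creep '{"translation":[[1,0,-12],[2,0,-24],[2,0,-34],[2,0,-34],[2,0,-34]],"yaw":[0,0,0,0,0],"gripper":[255,255,255,255,255]}'
python3 -m creep '{"translation":[[0,0,-2],[0,0,-3],[0,0,-4],[0,0,-5],[0,0,-5]],"yaw":[0,0,0,0,0],"gripper":[255,255,255,255,255]}'
```

```text
time_s: 6.38
ee_pos: [0.5392, 0.3894, 0.07]
eef_rot: [3.141, 0.013, 0.286]
force: [0.5, -0.0, -0.4]
grip_width: 0.0313
time_s: 6.8
ee_pos: [0.5392, 0.3893, 0.065]
eef_rot: [3.141, 0.013, 0.286]
force: [0.5, -0.9, -0.7]
grip_width: 0.032
```

```bash
python3 -m creep '{"translation":[[0,0,-1],[0,0,-2],[0,0,-2.5],[0,0,-2.5]],"yaw":[0,0,0,0],"gripper":[255,255,255,255]}'
python3 -m creep '{"translation":[[0,0,-0.5],[0,0,-1],[0,0,-1]],"yaw":[0,0,0],"gripper":[255,255,255]}'
```

```text
time_s: 7.13
ee_pos: [0.5392, 0.3894, 0.0626]
eef_rot: [3.141, 0.013, 0.286]
force: [-1.2, -0.2, 0.1]
grip_width: 0.0313
time_s: 7.38
ee_pos: [0.5393, 0.3895, 0.0625]
eef_rot: [3.141, 0.013, 0.286]
force: [-4.6, -2.0, 7.8]
grip_width: 0.0314
```

Contact came where expected (+8 N). Release, rise and go to the gold spool on the red reel.

```bash
python3 -m creep '{"translation":[[0,0,0],[0,0,0],[0,0,0],[0,0,0],[0,0,0]],"yaw":[0,0,0,0,0],"gripper":[0,0,0,0,0]}'
python3 -m creep '{"translation":[[0,0,0],[0,0,10],[0,0,40],[0,0,75],[0,0,110]],"yaw":[0,0,0,0,0],"gripper":[0,0,0,0,0]}'
python3 -m creep '{"translation":[[0,0,40],[0,0,80],[0,-30,88],[0,-70,88],[0,-70,88]],"yaw":[0,0,0,0,0],"gripper":[0,0,0,0,0]}'
python3 - <<'E'
from h import *
c=ctrl.camera('scene');save(c,'scene4')
cv2.imwrite('pics/c4.png',cv2.resize(cv2.imread('pics/scene4.png')[80:280,240:540],(600,400)))
E
```

```text
time_s: 7.8
ee_pos: [0.5393, 0.3895, 0.0623]
eef_rot: [3.141, 0.013, 0.286]
force: [0.7, 0.1, -0.1]
grip_width: 0.0614
time_s: 8.22
ee_pos: [0.539, 0.3893, 0.1742]
eef_rot: [3.141, 0.014, 0.286]
force: [-0.4, 0.0, 0.8]
grip_width: 0.0928
time_s: 8.63
ee_pos: [0.5394, 0.3147, 0.2642]
eef_rot: [3.14, 0.012, 0.283]
force: [0.1, 0.3, -0.3]
grip_width: 0.0943
```

View pics/c4.png

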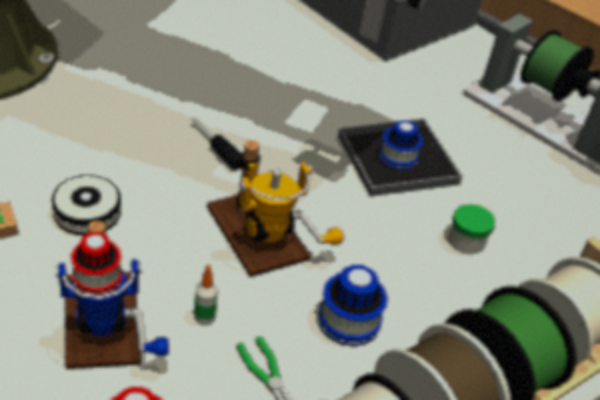

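Blue stands upright in the tray at (403,143).

```bash
python3 -m creep '{"translation":[[0,-30,0],[0,-70,0],[0,-110,0],[0,-150,0],[0,-190,0]],"yaw":[0,0,0,0,0],"gripper":[0,0,0,0,0]}'
python3 -m creep '{"translation":[[0,-40,0],[0,-80,0],[0,-120,0],[0,-160,0],[0,-200,0]],"yaw":[0,0,0,0,0],"gripper":[0,0,0,0,0]}'
python3 -m creep '{"translation":[[0,-40,0],[0,-80,0],[0,-120,0],[0,-160,0],[0,-200,0]],"yaw":[0,0,0,0,0],"gripper":[0,0,0,0,0]}'
python3 -m creep '{"translation":[[-3,-40,0],[-6,-80,0],[-10,-114,0],[-10,-114,0],[-10,-114,0]],"yaw":[0,0,0,0,0],"gripper":[0,0,0,0,0]}'
```

```text
time_s: 9.1
ee_pos: [0.539, 0.1259, 0.2642]
eef_rot: [3.141, 0.012, 0.284]
force: [1.5, 0.0, 0.4]
grip_width: 0.0939
time_s: 9.52
ee_pos: [0.539, -0.0754, 0.2648]
eef_rot: [3.141, 0.011, 0.285]
force: [2.0, 0.9, 0.7]
grip_width: 0.0941
time_s: 9.93
ee_pos: [0.5391, -0.2769, 0.2652]
eef_rot: [3.141, 0.011, 0.285]
force: [0.3, 0.0, -0.1]
grip_width: 0.094
time_s: 10.35
ee_pos: [0.529, -0.3919, 0.2646]
eef_rot: [3.142, 0.011, 0.283]
force: [0.0, 0.4, 0.3]
grip_width: 0.0936
```

```bash
cat > knob.py <<'E'
from h import *
o=ctrl.get_obs();c=ctrl.camera('wrist');W=world(c,o);print(o['ee_pos'])
ok=(c['depth']>0)&(W[...,2]>.153)&(W[...,2]<.17)
k,l,s,ct=cv2.connectedComponentsWithStats(ok.astype(np.uint8))
for i in range(1,k):
    if s[i,4]>100:
        p=W[l==i];print(ct[i].round(),s[i,4],((p.min(0)+p.max(0))/2).round(4),np.ptp(p,axis=0).round(4),p[:,2].max(),c['pixels'][l==i].mean(0).round())
E
python3 knob.py
```

```text
[ 0.52903384 -0.3919076   0.26463431]
[22. 40.] 1662 [ 0.5951 -0.1232  0.1587] [0.0333 0.0325 0.0113] 0.16432484213795717 [154.  59.  60.]
[528. 182.] 2929 [ 0.5855 -0.5701  0.1615] [0.2283 0.0139 0.017 ] 0.16999602070229566 [64. 66. 62.]
[319. 205.] 904 [ 0.5279 -0.3951  0.1587] [0.0337 0.033  0.0112] 0.16424380259852714 [150. 128.  51.]
```

```bash
python3 -m creep '{"translation":[[0,-3,-10],[0,-3,-40],[0,-3,-70],[0,-3,-88],[0,-3,-88]],"yaw":[0,0,0,0,0],"gripper":[0,0,0,0,0]}'
python3 -m creep '{"translation":[[0,0,-7],[0,0,-12],[0,0,-12]],"yaw":[0,0,0],"gripper":[0,0,0]}'
```

```text
time_s: 10.82
ee_pos: [0.5288, -0.3913, 0.1723]
eef_rot: [-3.136, 0.015, 0.287]
force: [-0.1, 0.4, -0.3]
grip_width: 0.094
time_s: 11.07
ee_pos: [0.529, -0.3908, 0.16]
eef_rot: [-3.136, 0.015, 0.288]
force: [-0.3, 0.2, 0.0]
grip_width: 0.0938
```

```bash
python3 -m creep '{"translation":[[0,-4,4.5],[0,-4,4.5],[0,-4,4.5]],"yaw":[0,0,0],"gripper":[0,0,0]}'
python3 -m creep '{"translation":[[0,0,0],[0,0,0],[0,0,0],[0,0,0],[0,0,0]],"yaw":[0,0,0,0,0],"gripper":[255,255,255,255,255]}'
python3 -m creep '{"translation":[[0,0,0],[0,0,0],[0,0,0],[0,0,0],[0,0,0]],"yaw":[0,0,0,0,0],"gripper":[255,255,255,255,255]}'
python3 -m creep '{"translation":[[0,0,0],[0,0,10],[0,0,35],[0,0,70],[0,0,70]],"yaw":[0,0,0,0,0],"gripper":[255,255,255,255,255]}'
```

```text
time_s: 11.32
ee_pos: [0.5293, -0.3953, 0.1657]
eef_rot: [-3.138, 0.014, 0.287]
force: [-0.0, -0.8, 0.7]
grip_width: 0.0936
time_s: 11.73
ee_pos: [0.5293, -0.3953, 0.1657]
eef_rot: [-3.137, 0.014, 0.287]
force: [1.7, -0.3, -0.8]
grip_width: 0.064
time_s: 12.15
ee_pos: [0.5293, -0.3953, 0.1657]
eef_rot: [-3.137, 0.014, 0.287]
force: [0.0, -0.8, -0.4]
grip_width: 0.031
time_s: 12.57
ee_pos: [0.5305, -0.3963, 0.2436]
eef_rot: [3.138, 0.008, 0.287]
force: [0.4, -0.2, 1.3]
grip_width: 0.0315
```

```bash
python3 -m creep '{"translation":[[0,0,15],[0,0,30],[0,20,32],[1,50,32],[4,85,32]],"yaw":[0,0,0,0,0],"gripper":[255,255,255,255,255]}'
python3 -m creep '{"translation":[[4,40,0],[8,80,0],[12,120,0],[16,160,0],[20,200,0]],"yaw":[0,0,0,0,0],"gripper":[255,255,255,255,255]}'
python3 -m creep '{"translation":[[4,40,0],[8,80,0],[12,120,0],[16,150,0],[18,170,0]],"yaw":[0,0,0,0,0],"gripper":[255,255,255,255,255]}'
python3 -m creep '{"translation":[[4,20,0],[6,35,0],[6,35,0],[6,35,0],[6,35,0]],"yaw":[0,0,0,0,0],"gripper":[255,255,255,255,255]}'
python3 - <<'E'
from h import *
for n in('scene',):
    c=ctrl.camera(n);save(c,n+'5');W=world(c);o=ctrl.get_obs();print(o['ee_pos'])
    def st(xy,r,z0,z1,t):
        m=(c['depth']>0)&(np.hypot(W[...,0]-xy[0],W[...,1]-xy[1])<r)&(W[...,2]>z0)&(W[...,2]<z1);p=W[m]
        if len(p):print(t,len(p),((p.min(0)+p.max(0))/2).round(4),np.ptp(p,axis=0).round(4))
    st((.529,-.395),.02,.12,.135,'shaftR');st((.5805,.127),.02,.12,.135,'shaftG')
    st(o['ee_pos'][:2],.04,o['ee_pos'][2]-.066,o['ee_pos'][2]-.025,'held drum')
E
```

```text
time_s: 12.98
ee_pos: [0.534, -0.3113, 0.2762]
eef_rot: [3.137, 0.008, 0.285]
force: [1.5, -0.8, -1.2]
grip_width: 0.0313
time_s: 13.4
ee_pos: [0.5538, -0.1094, 0.2772]
eef_rot: [3.136, 0.007, 0.285]
force: [0.5, 0.4, -1.3]
grip_width: 0.0314
time_s: 13.82
ee_pos: [0.5718, 0.0636, 0.278]
eef_rot: [3.136, 0.006, 0.287]
force: [-0.4, -0.6, -1.5]
grip_width: 0.0313
time_s: 14.23
ee_pos: [0.5778, 0.0979, 0.2784]
eef_rot: [3.136, 0.006, 0.287]
force: [-1.1, -0.1, -0.3]
grip_width: 0.0314
[0.57776794 0.09775051 0.27830137]
shaftR 27 [ 0.5329 -0.3942  0.1255] [0.0085 0.0086 0.0109]
shaftG 17 [0.5811 0.1268 0.1253] [0.0094 0.0091 0.0093]
held drum 370 [0.5803 0.0971 0.2353] [0.054  0.0541 0.036 ]
```

```bash
python3 -m creep '{"translation":[[1,10,0],[3,25,0],[3,29,0],[3,29,0],[3,29,0]],"yaw":[0,0,0,0,0],"gripper":[255,255,255,255,255]}'
python3 -m creep '{"translation":[[0,0,-15],[0,0,-35],[0,0,-55],[0,0,-70],[0,0,-70]],"yaw":[0,0,0,0,0],"gripper":[255,255,255,255,255]}'
```

```text
time_s: 14.7
ee_pos: [0.5807, 0.1272, 0.2782]
eef_rot: [3.136, 0.006, 0.287]
force: [0.3, -0.4, -0.1]
grip_width: 0.0313
time_s: 15.12
ee_pos: [0.5796, 0.1267, 0.205]
eef_rot: [3.137, 0.011, 0.287]
force: [0.2, -0.3, -1.2]
grip_width: 0.0315
```

```bash
python3 -m creep '{"translation":[[0,0,0],[0,0,-4],[0,0,-8],[0,0,-8]],"yaw":[0,0,0,0],"gripper":[255,255,255,255]}'
python3 - <<'E'
from h import *
c=ctrl.camera('scene');save(c,'scene6');d=ctrl.camera('side');save(d,'side6')
a=cv2.imread('pics/scene6.png')[110:230,320:440];b=cv2.imread('pics/side6.png')[170:290,240:360]
cv2.imwrite('pics/c6.png',np.hstack([cv2.resize(a,(400,400)),cv2.resize(b,(400,400))]))
E
```

```text
time_s: 15.45
ee_pos: [0.5796, 0.1267, 0.1969]
eef_rot: [3.137, 0.011, 0.287]
force: [0.6, 0.4, -1.8]
grip_width: 0.0316
```

View pics/c6.png

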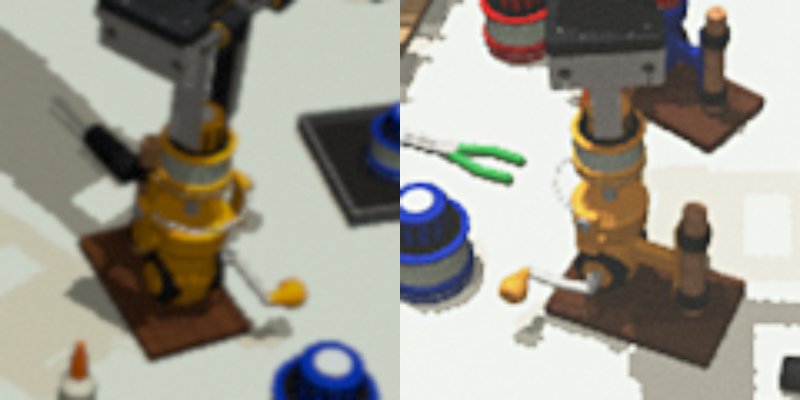

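The gold spool sits in line over the shaft in both views: drum above the shaft stub at (190,208) and (610,187). Lowering.

```bash
python3 -m creep '{"translation":[[0.5,0,-6],[1,0,-12],[1,0,-18],[1,0,-23],[1,0,-23]],"yaw":[0,0,0,0,0],"gripper":[255,255,255,255,255]}'
python3 -m creep '{"translation":[[0,0,-2],[0,0,-4],[0,0,-5.5],[0,0,-5.5]],"yaw":[0,0,0,0],"gripper":[255,255,255,255]}'
```

```text
time_s: 15.97
ee_pos: [0.5802, 0.1266, 0.1728]
eef_rot: [3.137, 0.013, 0.287]
force: [-0.2, 0.2, -1.1]
grip_width: 0.0313
time_s: 16.3
ee_pos: [0.5802, 0.1266, 0.1671]
eef_rot: [3.137, 0.013, 0.287]
force: [0.3, -0.2, -0.8]
grip_width: 0.0315
```

```bash
python3 -m creep '{"translation":[[0,0,-0.5],[0,0,-1],[0,0,-1.5],[0,0,-1.5]],"yaw":[0,0,0,0],"gripper":[255,255,255,255]}'
```

```text
time_s: 16.63
ee_pos: [0.5802, 0.1266, 0.1655]
eef_rot: [3.137, 0.013, 0.287]
force: [-0.2, -0.4, -0.5]
grip_width: 0.0316
```

```bash
python3 -m creep '{"translation":[[0,0,-0.4],[0,0,-0.8],[0,0,-0.8]],"yaw":[0,0,0],"gripper":[255,255,255]}'
```

```text
time_s: 16.88
ee_pos: [0.5803, 0.1267, 0.1654]
eef_rot: [3.137, 0.012, 0.287]
force: [-2.9, -0.0, 5.9]
grip_width: 0.0313
```

Seated (6 N). Release, rise and go to the red spool on the blue reel (about 0.5965, -0.1215).

```bash
python3 -m creep '{"translation":[[0,0,0],[0,0,0],[0,0,0],[0,0,0],[0,0,0]],"yaw":[0,0,0,0,0],"gripper":[0,0,0,0,0]}'
python3 -m creep '{"translation":[[0,0,0],[0,0,0],[0,0,15],[0,0,45],[0,0,80]],"yaw":[0,0,0,0,0],"gripper":[0,0,0,0,0]}'
python3 -m creep '{"translation":[[1,-25,15],[4,-60,20],[7,-100,20],[9,-140,20],[12,-170,20]],"yaw":[0,0,0,0,0],"gripper":[0,0,0,0,0]}'
python3 -m creep '{"translation":[[2,-40,0],[4,-65,0],[4,-75,0],[4,-75,0],[4,-75,0]],"yaw":[0,0,0,0,0],"gripper":[0,0,0,0,0]}'
python3 knob.py
```

```text
time_s: 17.3
ee_pos: [0.5803, 0.1267, 0.1653]
eef_rot: [3.137, 0.012, 0.287]
force: [0.6, 0.3, 0.1]
grip_width: 0.0612
time_s: 17.72
ee_pos: [0.5795, 0.1265, 0.2447]
eef_rot: [3.137, 0.016, 0.287]
force: [0.6, -0.2, -0.4]
grip_width: 0.0924
time_s: 18.13
ee_pos: [0.5912, -0.0462, 0.2649]
eef_rot: [3.137, 0.016, 0.286]
force: [0.0, 0.8, 0.2]
grip_width: 0.0942
time_s: 18.55
ee_pos: [0.5952, -0.1206, 0.2648]
eef_rot: [3.137, 0.016, 0.286]
force: [0.4, -0.0, 0.1]
grip_width: 0.0938
[ 0.59521143 -0.12062294  0.26478265]
[ 47. 145.] 1271 [0.5787 0.1252 0.1588] [0.0337 0.0334 0.0116] 0.1646178159097807 [146. 129.  55.]
[316. 202.] 912 [ 0.5953 -0.1215  0.1585] [0.0332 0.0335 0.0109] 0.1639029452345225 [133.  53.  52.]
```

```bash
python3 -m creep '{"translation":[[0,-1,-15],[0,-1,-40],[0,-1,-65],[0,-1,-82],[0,-1,-82]],"yaw":[0,0,0,0,0],"gripper":[0,0,0,0,0]}'
python3 -m creep '{"translation":[[0,0,0],[0,0,-6],[0,0,-12],[0,0,-15],[0,0,-15]],"yaw":[0,0,0,0,0],"gripper":[0,0,0,0,0]}'
```

```text
time_s: 19.02
ee_pos: [0.5941, -0.1188, 0.1794]
eef_rot: [3.14, 0.02, 0.289]
force: [0.0, 0.1, 0.3]
grip_width: 0.094
time_s: 19.43
ee_pos: [0.594, -0.1187, 0.164]
eef_rot: [3.141, 0.021, 0.289]
force: [-0.3, -0.2, 0.1]
grip_width: 0.0939
```

```bash
python3 -m creep '{"translation":[[1.5,-2.8,1.5],[1.5,-2.8,1.5],[1.5,-2.8,1.5]],"yaw":[0,0,0],"gripper":[0,0,0]}'
python3 -m creep '{"translation":[[0,0,0],[0,0,0],[0,0,0],[0,0,0],[0,0,0]],"yaw":[0,0,0,0,0],"gripper":[255,255,255,255,255]}'
python3 -m creep '{"translation":[[0,0,0],[0,0,0],[0,0,0],[0,0,0],[0,0,0]],"yaw":[0,0,0,0,0],"gripper":[255,255,255,255,255]}'
python3 -m creep '{"translation":[[0,0,0],[0,0,10],[0,0,30],[0,0,50],[0,0,60]],"yaw":[0,0,0,0,0],"gripper":[255,255,255,255,255]}'
python3 -m creep '{"translation":[[0,0,15],[0,0,35],[0,0,48],[0,0,50],[0,0,50]],"yaw":[0,0,0,0,0],"gripper":[255,255,255,255,255]}'
```

```text
time_s: 19.68
ee_pos: [0.5957, -0.1218, 0.1659]
eef_rot: [3.14, 0.02, 0.289]
force: [-0.5, 0.5, 0.3]
grip_width: 0.0941
time_s: 20.1
ee_pos: [0.5957, -0.1217, 0.1659]
eef_rot: [3.14, 0.02, 0.289]
force: [-0.0, -0.1, -0.7]
grip_width: 0.0641
time_s: 20.52
ee_pos: [0.5957, -0.1217, 0.166]
eef_rot: [3.14, 0.02, 0.289]
force: [-0.2, 0.3, -1.3]
grip_width: 0.031
time_s: 20.93
ee_pos: [0.5963, -0.1219, 0.2291]
eef_rot: [3.139, 0.017, 0.289]
force: [0.6, 0.1, -0.4]
grip_width: 0.0313
time_s: 21.35
ee_pos: [0.5963, -0.1219, 0.2795]
eef_rot: [3.138, 0.016, 0.289]
force: [-0.1, 1.0, -1.0]
grip_width: 0.0312
```

```bash
python3 -m creep '{"translation":[[-4,-20,0],[-12,-50,0],[-20,-85,0],[-28,-120,0],[-37,-155,0]],"yaw":[0,0,0,0,0],"gripper":[255,255,255,255,255]}'
python3 -m creep '{"translation":[[-9,-35,0],[-17,-70,0],[-24,-98,0],[-28,-115,0],[-28,-115,0]],"yaw":[0,0,0,0,0],"gripper":[255,255,255,255,255]}'
python3 -m creep '{"translation":[[0,0,0],[0,0,0]],"yaw":[0,0],"gripper":[255,255]}'
python3 - <<'E'
from h import *
o=ctrl.get_obs();print(o['ee_pos'])
c=ctrl.camera('scene');W=world(c)
def st(xy,r,z0,z1,t):
    m=(c['depth']>0)&(np.hypot(W[...,0]-xy[0],W[...,1]-xy[1])<r)&(W[...,2]>z0)&(W[...,2]<z1);p=W[m]
    if len(p):print(t,len(p),((p.min(0)+p.max(0))/2).round(4),np.ptp(p,axis=0).round(4))
st((.531,-.395),.02,.12,.135,'shaftR');st((.597,-.121),.02,.12,.135,'shaftB')
st(o['ee_pos'][:2],.04,o['ee_pos'][2]-.066,o['ee_pos'][2]-.025,'held drum');st((.58,.127),.04,.13,.17,'gold')
E
```

```text
time_s: 21.77
ee_pos: [0.5586, -0.2781, 0.278]
eef_rot: [3.139, 0.018, 0.289]
force: [0.1, -0.5, -1.7]
grip_width: 0.0317
time_s: 22.18
ee_pos: [0.5292, -0.3958, 0.2762]
eef_rot: [3.141, 0.019, 0.286]
force: [0.7, 0.5, -1.6]
grip_width: 0.0313
time_s: 22.35
ee_pos: [0.5294, -0.3949, 0.2753]
eef_rot: [-3.141, 0.02, 0.286]
force: [-0.2, 0.4, 0.3]
grip_width: 0.0313
[ 0.52942999 -0.39492585  0.27530219]
shaftR 27 [ 0.5328 -0.394   0.1253] [0.0082 0.009  0.0099]
shaftB 21 [ 0.5989 -0.1206  0.1255] [0.0082 0.008  0.008 ]
held drum 559 [ 0.5409 -0.3948  0.2316] [0.0351 0.0527 0.0375]
gold 363 [0.5805 0.1268 0.1467] [0.0514 0.0545 0.0332]
```

```bash
python3 -m creep '{"translation":[[1,0,-10],[2,0,-30],[2,0,-50],[2,0,-66],[2,0,-66]],"yaw":[0,0,0,0,0],"gripper":[255,255,255,255,255]}'
python3 -m creep '{"translation":[[0,0,0],[0,0,-3],[0,0,-6],[0,0,-6]],"yaw":[0,0,0,0],"gripper":[255,255,255,255]}'
```

```text
time_s: 22.82
ee_pos: [0.5312, -0.3927, 0.2054]
eef_rot: [-3.136, 0.023, 0.289]
force: [-0.5, 0.1, -1.1]
grip_width: 0.0313
time_s: 23.15
ee_pos: [0.5313, -0.3927, 0.1995]
eef_rot: [-3.137, 0.023, 0.289]
force: [-0.7, -0.2, -0.6]
grip_width: 0.0314
```

```bash
python3 -m creep '{"translation":[[0,-1.8,0],[0,-1.8,-2],[0,-1.8,-2]],"yaw":[0,0,0],"gripper":[255,255,255]}'
python3 - <<'E'
from h import *
c=ctrl.camera('scene');save(c,'scene7');d=ctrl.camera('side');save(d,'side7')
a=cv2.imread('pics/scene7.png')[190:310,90:210];b=cv2.imread('pics/side7.png')[80:180,300:400]
cv2.imwrite('pics/c7.png',np.hstack([cv2.resize(a,(400,400)),cv2.resize(b,(400,400))]))
E
```

```text
time_s: 23.4
ee_pos: [0.5313, -0.3946, 0.1975]
eef_rot: [-3.137, 0.023, 0.289]
force: [-0.4, 0.6, -0.8]
grip_width: 0.0316
```

View pics/c7.png

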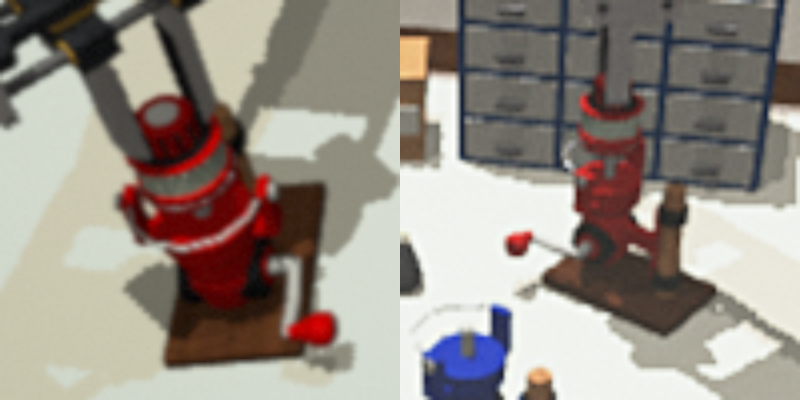

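```bash
cat > lat.py <<'E'
from h import *
import sys
S=np.array([float(a) for a in sys.argv[1:3]])
o=ctrl.get_obs();T=o['ee_pos']
A=[];B=[];D=[]
for n in('scene','side'):
    c=ctrl.camera(n);W=world(c);C=-c['R'].T@c['t']
    v=T[:2]-C[:2];v/=np.linalg.norm(v);e=np.array([-v[1],v[0]]);A.append(e)
    def mid(ctr,r,z0,z1):
        m=(c['depth']>0)&(np.hypot(W[...,0]-ctr[0],W[...,1]-ctr[1])<r)&(W[...,2]>z0)&(W[...,2]<z1)
        q=W[m][:,:2]@e
        if not len(q): return np.nan
        print(n,len(q),'width',(np.ptp(q)*1000).round(1)); return (q.min()+q.max())/2
    B.append(mid(S,.015,.112,.127));D.append(mid(T[:2],.031,T[2]-.058,T[2]-.03))
A=np.array(A);print('shaft',np.linalg.solve(A,B),'drum',np.linalg.solve(A,D),'lateral diff mm',(np.array(D)-B)*1000,'TCP',T)
E
python3 lat.py .531 -.3945
```

```text
scene 315 width 52.5
side 9 width 7.2
side 123 width 50.7
shaft [nan nan] drum [ 0.53230606 -0.39428963] lateral diff mm [       nan 3.34627508] TCP [ 0.53128219 -0.39452255  0.1975559 ]
```

```bash
python3 -m creep '{"translation":[[-1.5,0,0],[-1.5,0,-6],[-1.5,0,-12],[-1.5,0,-18],[-1.5,0,-18]],"yaw":[0,0,0,0,0],"gripper":[255,255,255,255,255]}'
python3 -m creep '{"translation":[[0,0,-4],[0,0,-8],[0,0,-10],[0,0,-10]],"yaw":[0,0,0,0],"gripper":[255,255,255,255]}'
```

```text
time_s: 24.02
ee_pos: [0.5294, -0.3941, 0.1776]
eef_rot: [-3.135, 0.024, 0.289]
force: [-0.4, -0.7, -0.2]
grip_width: 0.0316
time_s: 24.35
ee_pos: [0.5292, -0.394, 0.1669]
eef_rot: [-3.134, 0.025, 0.289]
force: [0.2, 0.0, -1.4]
grip_width: 0.0312
```

```bash
python3 -m creep '{"translation":[[0,0,-0.5],[0,0,-1],[0,0,-1.3],[0,0,-1.3]],"yaw":[0,0,0,0],"gripper":[255,255,255,255]}'
python3 -m creep '{"translation":[[0,0,-0.3],[0,0,-0.6],[0,0,-0.6]],"yaw":[0,0,0],"gripper":[255,255,255]}'
```

```text
time_s: 24.68
ee_pos: [0.5294, -0.394, 0.1661]
eef_rot: [-3.134, 0.024, 0.289]
force: [-0.7, 0.3, 2.4]
grip_width: 0.0315
time_s: 24.93
ee_pos: [0.5294, -0.394, 0.1661]
eef_rot: [-3.135, 0.024, 0.289]
force: [-1.6, 1.8, 5.5]
grip_width: 0.0316
```

Seated at the height expected. Release and return to the tray for blue.

```bash
python3 -m creep '{"translation":[[0,0,0],[0,0,0],[0,0,0],[0,0,0],[0,0,0]],"yaw":[0,0,0,0,0],"gripper":[0,0,0,0,0]}'
python3 -m creep '{"translation":[[0,0,0],[0,0,0],[0,0,15],[0,0,45],[0,0,75]],"yaw":[0,0,0,0,0],"gripper":[0,0,0,0,0]}'
python3 -m creep '{"translation":[[0,20,20],[0,55,25],[0,90,25],[0,130,25],[0,170,25]],"yaw":[0,0,0,0,0],"gripper":[0,0,0,0,0]}'
python3 -m creep '{"translation":[[1,40,0],[1,80,0],[2,120,0],[3,160,0],[3,200,0]],"yaw":[0,0,0,0,0],"gripper":[0,0,0,0,0]}'
python3 -m creep '{"translation":[[1,40,0],[1,80,0],[2,120,0],[3,160,0],[3,200,0]],"yaw":[0,0,0,0,0],"gripper":[0,0,0,0,0]}'
python3 -m creep '{"translation":[[1,40,0],[1,80,0],[2,120,0],[3,140,0],[3,150,0]],"yaw":[0,0,0,0,0],"gripper":[0,0,0,0,0]}'
python3 - <<'E'
from h import *
o=ctrl.get_obs();c=ctrl.camera('wrist');W=world(c,o);print(o['ee_pos'])
m=(c['depth']>0)&(W[...,2]>.05)&(W[...,2]<.066)&(np.hypot(W[...,0]-.54,W[...,1]-.39)<.05);p=W[m]
print(len(p),((p.min(0)+p.max(0))/2).round(4),np.ptp(p,axis=0).round(4))
c=ctrl.camera('scene');W=world(c);save(c,'scene8')
for xy in((.58,.127),(.53,-.394)):
    m=(c['depth']>0)&(np.hypot(W[...,0]-xy[0],W[...,1]-xy[1])<.03)&(W[...,2]>.15);p=W[m];print(len(p),((p.min(0)+p.max(0))/2).round(4),p[:,2].max())
E
```

```text
time_s: 25.35
ee_pos: [0.5294, -0.394, 0.1659]
eef_rot: [-3.135, 0.024, 0.289]
force: [-0.0, -0.2, 0.1]
grip_width: 0.0613
time_s: 25.77
ee_pos: [0.5291, -0.3937, 0.241]
eef_rot: [-3.133, 0.025, 0.289]
force: [-1.0, -0.4, -0.3]
grip_width: 0.093
time_s: 26.18
ee_pos: [0.5286, -0.2222, 0.266]
eef_rot: [-3.133, 0.025, 0.288]
force: [2.0, 0.4, 0.5]
grip_width: 0.0939
time_s: 26.6
ee_pos: [0.5313, -0.0203, 0.2663]
eef_rot: [-3.133, 0.025, 0.288]
force: [2.1, -0.7, -0.4]
grip_width: 0.094
time_s: 27.02
ee_pos: [0.534, 0.1817, 0.2664]
eef_rot: [-3.133, 0.024, 0.288]
force: [-0.2, -1.0, 0.7]
grip_width: 0.0935
time_s: 27.43
ee_pos: [0.5364, 0.3344, 0.2659]
eef_rot: [-3.133, 0.025, 0.291]
force: [0.4, -1.0, 0.0]
grip_width: 0.0938
[0.53635723 0.33438759 0.26589918]
523 [0.5384 0.3885 0.0563] [0.0325 0.0325 0.0112]
143 [0.5811 0.1254 0.1572] 0.16416360281235323
232 [ 0.5312 -0.3937  0.1566] 0.16320789535698818
```

View pics/scene8.png

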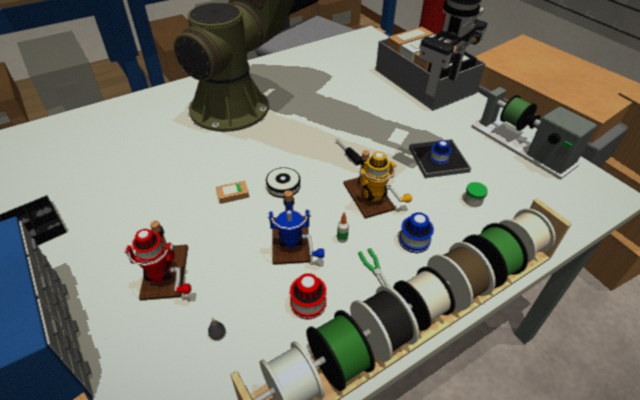

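Red is seated on the red reel (148,240) and gold on the gold reel (377,160). The blue shaft is bare at (289,215). Now to fetch blue.

```bash
python3 -m creep '{"translation":[[1,25,0],[2.5,48,0],[2.5,54.5,0],[2.5,54.5,0],[2.5,54.5,0]],"yaw":[0,0,0,0,0],"gripper":[0,0,0,0,0]}'
python3 -m creep '{"translation":[[0,0,-20],[0,0,-55],[0,0,-90],[0,0,-120],[0,0,-140]],"yaw":[0,0,0,0,0],"gripper":[0,0,0,0,0]}'
python3 -m creep '{"translation":[[0,0,-15],[0,0,-30],[0,0,-40],[0,0,-40],[0,0,-40]],"yaw":[0,0,0,0,0],"gripper":[0,0,0,0,0]}'
```

```text
time_s: 27.95
ee_pos: [0.5396, 0.3855, 0.266]
eef_rot: [-3.134, 0.025, 0.289]
force: [0.2, -0.8, -0.1]
grip_width: 0.0941
time_s: 28.37
ee_pos: [0.5392, 0.383, 0.1231]
eef_rot: [-3.135, 0.028, 0.287]
force: [0.4, 0.4, 0.4]
grip_width: 0.0936
time_s: 28.78
ee_pos: [0.5395, 0.3823, 0.0837]
eef_rot: [-3.135, 0.028, 0.286]
force: [0.3, -0.0, 0.2]
grip_width: 0.0939
```

```bash
python3 -m creep '{"translation":[[-0.5,6.5,0],[-0.5,6.5,-10],[-0.5,6.5,-19.5],[-0.5,6.5,-19.5],[-0.5,6.5,-19.5]],"yaw":[0,0,0,0,0],"gripper":[0,0,0,0,0]}'
```

```text
time_s: 29.2
ee_pos: [0.5386, 0.3886, 0.0632]
eef_rot: [-3.135, 0.029, 0.287]
force: [0.2, 0.8, -0.4]
grip_width: 0.0939
```

```bash
python3 -m creep '{"translation":[[0,0,0],[0,0,0],[0,0,0],[0,0,0],[0,0,0]],"yaw":[0,0,0,0,0],"gripper":[255,255,255,255,255]}'
python3 -m creep '{"translation":[[0,0,0],[0,0,0],[0,0,0],[0,0,0],[0,0,0]],"yaw":[0,0,0,0,0],"gripper":[255,255,255,255,255]}'
python3 -m creep '{"translation":[[0,0,0],[0,0,10],[0,0,40],[0,0,75],[0,0,110]],"yaw":[0,0,0,0,0],"gripper":[255,255,255,255,255]}'
python3 -m creep '{"translation":[[0,0,35],[0,0,70],[0,0,95],[0,0,105],[0,0,105]],"yaw":[0,0,0,0,0],"gripper":[255,255,255,255,255]}'
```

```text
time_s: 29.62
ee_pos: [0.5387, 0.3886, 0.0634]
eef_rot: [-3.135, 0.029, 0.286]
force: [-0.3, -0.1, -0.1]
grip_width: 0.064
time_s: 30.03
ee_pos: [0.5387, 0.3887, 0.0634]
eef_rot: [-3.135, 0.029, 0.287]
force: [-0.0, -0.1, 0.1]
grip_width: 0.0314
time_s: 30.45
ee_pos: [0.5384, 0.3884, 0.1752]
eef_rot: [-3.135, 0.03, 0.286]
force: [0.4, 0.8, -0.7]
grip_width: 0.0316
time_s: 30.87
ee_pos: [0.5387, 0.3887, 0.283]
eef_rot: [-3.134, 0.025, 0.287]
force: [-0.4, 0.2, -0.3]
grip_width: 0.0313
```

```bash
python3 -m creep '{"translation":[[2,-20,0],[6,-55,0],[10,-90,0],[15,-130,0],[19,-170,0]],"yaw":[0,0,0,0,0],"gripper":[255,255,255,255,255]}'
python3 -m creep '{"translation":[[5,-40,0],[9,-80,0],[14,-120,0],[18,-160,0],[22,-195,0]],"yaw":[0,0,0,0,0],"gripper":[255,255,255,255,255]}'
python3 -m creep '{"translation":[[4,-35,0],[8,-65,0],[10,-90,0],[10,-105,0],[10,-105,0]],"yaw":[0,0,0,0,0],"gripper":[255,255,255,255,255]}'
python3 lat.py .5972 -.1207
```

```text
time_s: 31.28
ee_pos: [0.557, 0.217, 0.2804]
eef_rot: [-3.134, 0.029, 0.287]
force: [0.8, 0.1, 0.1]
grip_width: 0.0313
time_s: 31.7
ee_pos: [0.5783, 0.0195, 0.2782]
eef_rot: [-3.133, 0.032, 0.287]
force: [0.3, -0.4, -0.0]
grip_width: 0.0316
time_s: 32.12
ee_pos: [0.5878, -0.0878, 0.2762]
eef_rot: [-3.132, 0.035, 0.284]
force: [0.7, 0.1, -0.4]
grip_width: 0.0314
scene 26 width 8.7
scene 300 width 51.1
side 13 width 5.8
side 191 width 49.9
shaft [ 0.59688331 -0.11940094] drum [ 0.58905177 -0.0879569 ] lateral diff mm [-23.46738904  -1.38961214] TCP [ 0.58777079 -0.08776612  0.27619882]
```

```bash
python3 -m creep '{"translation":[[4,-15,0],[8,-28,0],[8.5,-32.5,0],[8.5,-32.5,0],[8.5,-32.5,0]],"yaw":[0,0,0,0,0],"gripper":[255,255,255,255,255]}'
python3 -m creep '{"translation":[[0,0,-15],[0,0,-35],[0,0,-53],[0,0,-65],[0,0,-65]],"yaw":[0,0,0,0,0],"gripper":[255,255,255,255,255]}'
python3 -m creep '{"translation":[[0,0,0],[0,0,-5],[0,0,-8],[0,0,-8]],"yaw":[0,0,0,0],"gripper":[255,255,255,255]}'
python3 lat.py .597 -.1203
```

```text
time_s: 32.63
ee_pos: [0.5966, -0.1175, 0.2769]
eef_rot: [-3.132, 0.034, 0.286]
force: [0.1, -0.3, -0.9]
grip_width: 0.0315
time_s: 33.05
ee_pos: [0.5958, -0.1169, 0.2094]
eef_rot: [-3.13, 0.037, 0.287]
force: [0.8, 0.0, -0.3]
grip_width: 0.0311
time_s: 33.38
ee_pos: [0.5957, -0.1168, 0.2012]
eef_rot: [-3.13, 0.037, 0.287]
force: [-0.6, -0.4, -0.5]
grip_width: 0.0316
scene 12 width 8.4
scene 255 width 51.7
side 11 width 5.8
side 165 width 50.7
shaft [ 0.59697471 -0.11982974] drum [ 0.59630608 -0.11669054] lateral diff mm [-2.46754666 -0.02057147] TCP [ 0.59570875 -0.11677008  0.20121497]
```

Shift by (+1, -3.3) mm onto the axis, then lower.

```bash
python3 -m creep '{"translation":[[1,-3.3,0],[1,-3.3,0],[1,-3.3,-3],[1,-3.3,-3]],"yaw":[0,0,0,0],"gripper":[255,255,255,255]}'
python3 -m creep '{"translation":[[0,0,-6],[0,0,-12],[0,0,-18],[0,0,-23],[0,0,-23]],"yaw":[0,0,0,0,0],"gripper":[255,255,255,255,255]}'
python3 -m creep '{"translation":[[0,0,-2],[0,0,-4],[0,0,-6],[0,0,-6]],"yaw":[0,0,0,0],"gripper":[255,255,255,255]}'
```

```text
time_s: 33.82
ee_pos: [0.5967, -0.1203, 0.1982]
eef_rot: [-3.13, 0.037, 0.286]
force: [-0.7, 0.3, 0.2]
grip_width: 0.0317
time_s: 34.23
ee_pos: [0.5962, -0.1201, 0.1736]
eef_rot: [-3.129, 0.039, 0.286]
force: [-0.2, -0.3, -1.0]
grip_width: 0.0317
time_s: 34.57
ee_pos: [0.5962, -0.1201, 0.1673]
eef_rot: [-3.129, 0.039, 0.286]
force: [-0.0, 0.4, -0.8]
grip_width: 0.0316
```

```bash
python3 -m creep '{"translation":[[0,0,-0.5],[0,0,-1],[0,0,-1.4],[0,0,-1.4]],"yaw":[0,0,0,0],"gripper":[255,255,255,255]}'
python3 -m creep '{"translation":[[0,0,-0.3],[0,0,-0.6],[0,0,-0.6]],"yaw":[0,0,0],"gripper":[255,255,255]}'
```

```text
time_s: 34.9
ee_pos: [0.5962, -0.1201, 0.1659]
eef_rot: [-3.129, 0.039, 0.286]
force: [-1.2, -0.1, -0.8]
grip_width: 0.0314
time_s: 35.15
ee_pos: [0.5962, -0.1201, 0.1656]
eef_rot: [-3.129, 0.039, 0.286]
force: [-0.2, 0.9, 2.8]
grip_width: 0.0314
```

Contact at 0.1656, as expected. One more small press, then release and retreat for a final look.

```bash
python3 -m creep '{"translation":[[0,0,-0.3],[0,0,-0.5],[0,0,-0.5]],"yaw":[0,0,0],"gripper":[255,255,255]}'
python3 -m creep '{"translation":[[0,0,0],[0,0,0],[0,0,0],[0,0,0],[0,0,0]],"yaw":[0,0,0,0,0],"gripper":[0,0,0,0,0]}'
python3 -m creep '{"translation":[[0,0,0],[0,0,0],[0,0,15],[0,0,45],[0,0,80]],"yaw":[0,0,0,0,0],"gripper":[0,0,0,0,0]}'
python3 -m creep '{"translation":[[-20,0,30],[-50,0,30],[-90,0,30],[-120,0,30],[-120,0,30]],"yaw":[0,0,0,0,0],"gripper":[0,0,0,0,0]}'
python3 - <<'E'
from h import *
for n in('scene','side'):
    c=ctrl.camera(n);save(c,n+'9');W=world(c)
    for t,xy in(('G',(.58,.127)),('R',(.53,-.394)),('B',(.5965,-.12))):
        d=(c['depth']>0)&(np.hypot(W[...,0]-xy[0],W[...,1]-xy[1])<.026);p=W[d&(W[...,2]>.158)&(W[...,2]<.17)];q=W[d&(W[...,2]>.15)&(W[...,2]<.17)]
        if len(p):print(n,t,len(p),((q.min(0)+q.max(0))/2)[:2].round(4),'top z',np.median(p[:,2]).round(4))
E
```

```text
time_s: 35.4
ee_pos: [0.5963, -0.12, 0.1656]
eef_rot: [-3.129, 0.038, 0.286]
force: [-1.7, 1.0, 5.9]
grip_width: 0.0314
time_s: 35.82
ee_pos: [0.5963, -0.1201, 0.1654]
eef_rot: [-3.129, 0.039, 0.286]
force: [1.0, 0.4, -0.6]
grip_width: 0.0612
time_s: 36.23
ee_pos: [0.5956, -0.1199, 0.2448]
eef_rot: [-3.127, 0.042, 0.287]
force: [-0.2, -0.3, 0.0]
grip_width: 0.0932
time_s: 36.65
ee_pos: [0.472, -0.1197, 0.2753]
eef_rot: [-3.127, 0.042, 0.286]
force: [0.7, -0.4, 0.7]
grip_width: 0.0941
scene G 102 [0.5825 0.1256] top z 0.1599
scene R 177 [ 0.5315 -0.3936] top z 0.1603
scene B 136 [ 0.598  -0.1201] top z 0.1601
side G 106 [0.5798 0.1289] top z 0.1608
side R 32 [ 0.5324 -0.3886] top z 0.1607
side B 61 [ 0.5953 -0.1162] top z 0.1605
```

View pics/scene9.png

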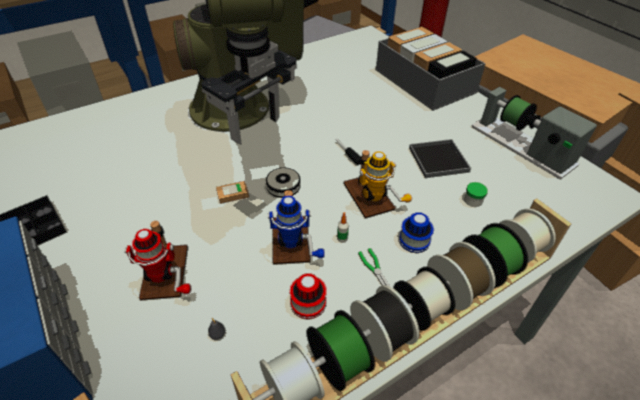

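All three spools are on their own reels: red (150,242), blue (289,202), gold (377,160). The knob tops are at 0.160–0.161 m, the same as at the start. The bystanders are unmoved and the gripper is clear.

```bash
python3 -m creep '{"translation":[[0,0,0],[0,0,0],[0,0,0]],"yaw":[0,0,0],"gripper":[0,0,0]}' && python3 -c "
from station import ctrl
print(ctrl.hand_in())"
```

```text
time_s: 37.0
ee_pos: [0.476, -0.12, 0.2752]
eef_rot: [-3.128, 0.041, 0.286]
force: [0.8, 0.3, -0.1]
grip_width: 0.0936
the job is handed in; nothing more can be done
None
```

All three spools are on the reels of their own colour and released, and the job was handed in at 37 s of the 104 s allowed. I parked blue in the tray, moved gold to the gold reel and red to the red reel, then brought blue to the blue reel.

**Seating:** Each spool was lowered over its shaft until it touched the seat with about 6 N. The knob tops measured 0.160–0.161 m in both cameras against 0.161 m nominal, so all three are fully down and upright.

**Bystanders:** In the last picture the oil bottle, grease pot, bulk spool and the two larger look-alike spools appear where they started. I judged this by eye and did not measure it.

**What disagreed:**
- The scene and side cameras differed by up to about 5 mm on where the knobs sit sideways, worst on the red reel at the far side. The bore has 5 mm of play to each side.
- The tool's tilt crept up to about 2.4° over the run, but changed by only about 0.6° or less between gripping a spool and setting it down.

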